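# File the record books on the sloping rack by size

## Task

Move the four record books from the wire sorter to the sloping book rack and file them by size, one to a partition: the largest at the low end against the backstop, the next largest against the first partition, and so on up to the smallest against the last. Stand each one on its lower edge in the middle of the shelf, square to the rack, foot close up to its backstop or partition and leaning back against it; put the books down rather than drop them, and leave the mug, pen pot, tape dispenser and stamp where they stand.

Things in the scene. Friction and masses are not known exactly. Their poses are not given: they have to be found in the camera images.
- b6_mid (a point): Centre of the largest of the four rigid hardback record books (dark covers, white page edges): 125 mm wide, 22 mm thick, 176 mm tall, under 300 g. Axes: x along its width (spine at -x), y through its thickness, z up its height. Starts upright in a slot of the wire sorter.
- a6_mid (a point): Centre of the second largest of the four rigid hardback record books (dark covers, white page edges): 105 mm wide, 20 mm thick, 148 mm tall, under 300 g. Axes: x along its width (spine at -x), y through its thickness, z up its height. Starts upright in a slot of the wire sorter.
- b7_mid (a point): Centre of the third largest (second smallest) of the four rigid hardback record books (dark covers, white page edges): 88 mm wide, 18 mm thick, 125 mm tall, under 300 g. Axes: x along its width (spine at -x), y through its thickness, z up its height. Starts upright in a slot of the wire sorter.
- a7_mid (a point): Centre of the smallest of the four rigid hardback record books (dark covers, white page edges): 74 mm wide, 16 mm thick, 105 mm tall, under 300 g. Axes: x along its width (spine at -x), y through its thickness, z up its height. Starts upright in a slot of the wire sorter.
- sorter: Wire file sorter, fixed: dark tray 135 by 230 mm, top face 10 mm above the desk, with eight wire loops across it (tops 62 mm above the desk) making seven slots at 30 mm pitch along its y. The books start in the slots at y = -90, -30, 30, 90 mm in any order, thickness along y, tops clear of the loops. Origin: centre of its underside; z up.
- shelf: Grey steel shelf, fixed, 140 mm wide (x), sloping 16 deg (0.28 rad) down to its backstop; frame tilted with it. Origin: mid-width on its top face at the backstop's foot, 20 mm above the desk; y downhill, z square to the shelf. Books lean towards +y on upright faces at y = 0 (backstop, 120 tall), -64, -128, -192 mm (partitions 95, 76, 56 tall; all 3 thick); shelf ends at y = -250. Places: just uphill of them.
- mug: White mug, 80 mm across, 92 mm tall, beyond the racks; origin under its centre. Not to be disturbed.
- penpot: Black round pen pot with pens, 74 mm across, 100 mm tall (pens to 150 mm), beyond the racks; origin under its centre. Not to be disturbed.
- tape: Black desk tape dispenser, 135 mm by 52 mm, 76 mm tall, between the two racks; origin under its centre. Not to be disturbed.
- stamp: Small upright hand stamp with a wooden handle, 42 mm across, 78 mm tall, between the two racks; origin under its centre. Not to be disturbed.
Things that resemble listed ones, but are neither listed nor needed, are in the scene too. Leave any green look-alike of the part that bears a7_mid alone.

How it is judged:
By the outcome, as a careful person would: the job done as asked, in the order asked, and still so for the second after the job is handed in, with the robot touching nothing.
It also fails if it takes over 112 s, if anything falls off the work surface, if the arm or the gripper's body presses on something with over 40 N, if the wrist force passes 120 N, or if a joint passes its speed limit or range.

## Robot

A 6-joint arm with a two-finger parallel gripper is mounted at the origin on the work surface. World frame = base frame: x ahead of the robot, y to its left, z up, the work surface at z = 0. Lengths are in m, angles in degrees, forces in N, time in s.
With the tool pointing down it reaches from about 0.4 to 0.825 m from the base axis. Payload 7 kg.
Tool frame: the origin (TCP) lies midway between the tips of the shut fingers; the grasp point (between the pads) lies ctrl.tcp_to_grasp behind it (ctrl.tcp_to_grasp is the distance from the TCP to the grasp point, in m); z points along the fingers, y is the line along which they close (so a half turn about z gives the same grasp; the last joint's range is limited). The gripper opens to 88 mm and grips with 3 to 60 N. Pads are 19 mm wide; open, the fingers measure 130 mm over their backs; the gripper's body (78 mm by 193 mm) begins 47 mm behind the grasp point.
Start: joints at [-50.758, 20.546, 0.682, 0, -70.136, -16.507], TCP at [0.261, -0.623, 0.227] pointing down, gripper open.
Joint ranges: [-176.03, 176.03], [-82.01, 121.73], [-58.28, 71.71], [-173.87, 95.51], [-174.79, -0.11], [-173.66, 173.66]. Speed limits (degrees/s): [136.94, 136.94, 172.46, 180, 180, 180].

## Interface

Orientations are given as [roll, pitch, yaw] about the fixed x, y, z axes, in that order (R = Rz(yaw) Ry(pitch) Rx(roll)).
In Python, from plant import ctrl, imaging, close_job gives the robot as it stands.
- The arm moves only by the shell command python3 -m crank 'ROWS'. ROWS is JSON, a list of rows, each a list of 3 entries, a list of its own where there are three numbers: the shift along the world's x, y, z in m, then the turn, a rotation vector about the world's x, y, z in degrees, then the opening, from -1 (shut) to 1 (fully open), so that 0 is half open. A call has 1 to 12 rows; each row shifts and turns the commanded pose from where the row before left it; what a row does not reach is not made up. A row lasts 1/10 s, in which the tool goes at most 50 mm and 8.59 degrees, less where a joint would pass 70% of its speed; a pose out of reach is approached as far as the arm can. A call is refused whole if a number of a shift passes 0.05 or a number of a turn 8.59, either way. A call with a gripper value outside its range is refused whole. The fingers move at their own pace and stop on an object; the grip force is fixed at half the most. Time passes only in rows, so rows that do not move let the fingers close. It gives the time, the measured TCP pose, the force, the opening and the grip force at its end, in the units of the state.
- ctrl.get_obs(): the state, without advancing time (a new reading comes with each control period).
- imaging.snapshot(name): name is "scene" or "side" or "wrist"; returns (picture, depth): 400x640x3 uint8, blue, green, red; 400x640 float32, m along the optical axis (not along the pixel's ray), 0 where there is no reading.
- imaging.camera_model(name): a dict with "mtx" (3x3 intrinsics, pixels), "R" (3x3) and "t" (3): a world point X has camera coordinates R X + t. Camera axes: x right, y down, z forward; pixel columns grow to the right and rows downward; lengths in m; the calibration is good to about 2 mm. A picture is of the moment at which its call begins: read the wrist's pose just before it. camera_model takes no time and is no camera call; for the wrist camera it gives the pose at the moment of the call.
- close_job(): hands the job in; it is judged then, once.
The state is a dict: "clock": time; "joint_pos": joint angles; "qvel": joint speeds; "tau": joint torques, N m; "tool_pos": TCP position; "orientation": TCP orientation; "force": force on the tool from outside, world axes, zero at the start; "moment": the same for the moment, N m; "opening": finger opening in m; "gripper_force": force on a finger pad.
Only numpy, scipy, OpenCV 4.12 (cv2) and the standard library are available. Lean on these libraries where they do the work, as an engineer would, in place of code of your own. Each camera call takes 0.05 s, during which the arm holds its last target. There are 200 camera calls.

## Working session

There is one attempt and no reset: what is moved stays moved. The work goes in short steps, Python scripts to look and compute and a shell command to move; the robot and the scene stay as the last step left them, time stands still between calls to the robot, and variables do not carry over. Pictures are saved under pics/ and viewed, at most 14 in all, crops included, and the job is handed in when it is done.

```bash
ls; mkdir -p pics
python3 - <<'E'
from plant import ctrl, imaging
import cv2,numpy as np
print(ctrl.get_obs(), ctrl.tcp_to_grasp)
for n in ("scene","side"):
    p,d=imaging.snapshot(n); cv2.imwrite(f"pics/{n}0.png",p); np.save(f"pics/{n}0.npy",d)
    m=imaging.camera_model(n); print(n,m); np.savez(f"pics/{n}0.npz",**m)
E
```

```text
pics
{'clock': 0.0, 'joint_pos': array([-5.07579998e+01,  2.05907168e+01,  6.32800228e-01, -2.04947030e-02,
       -7.01360049e+01, -1.65040203e+01]), 'qvel': array([ 0.15463705, -0.02130852, -0.06676414, -0.04647519, -0.01867266,
        0.00606367]), 'tau': array([-8.38932792e-04, -5.82712269e+01,  2.93046820e+01,  6.99698254e+00,
        6.74390380e-03, -1.74622232e-04]), 'tool_pos': array([ 0.26064824, -0.62210189,  0.22562223]), 'orientation': array([ 1.79904474e+02, -8.21159859e-03, -1.57268993e+02]), 'force': array([ 0.15571533, -0.67451815, -0.69306503]), 'moment': array([-0.05926052, -0.00338189, -0.06729582]), 'gripper_force': 0.0, 'opening': 0.08779764572687034} 0.0188
scene {'mtx': array([[435.80497635,   0.        , 320.12518635],
       [  0.        , 435.80497635, 197.75325153],
       [  0.        ,   0.        ,   1.        ]]), 'R': array([[ 0.5134033 ,  0.857958  ,  0.01803114],
       [ 0.56264409, -0.32067318, -0.76197135],
       [-0.64795731,  0.40134373, -0.64735966]]), 't': array([-0.30695526, -0.2564553 ,  1.37993901])}
side {'mtx': array([[373.41426073,   0.        , 316.70024785],
       [  0.        , 373.41426073, 199.26532442],
       [  0.        ,   0.        ,   1.        ]]), 'R': array([[ 9.87764164e-01, -1.55954954e-01,  9.48404394e-05],
       [-8.98065326e-02, -5.69300154e-01, -8.17209961e-01],
       [ 1.27501934e-01,  8.07202197e-01, -5.76340065e-01]]), 't': array([-0.5739665 ,  0.11766103,  0.79165756])}
```

View pics/scene0.png

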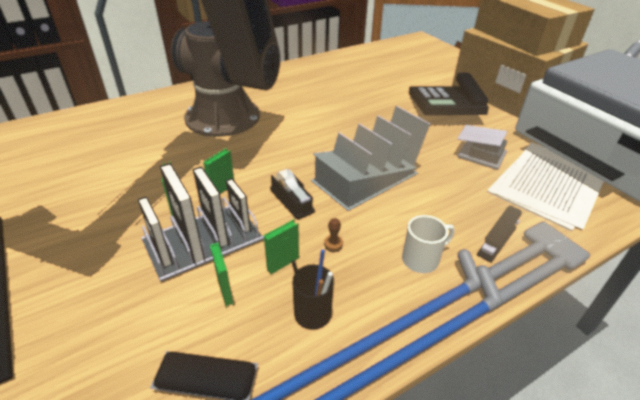

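View pics/side0.png

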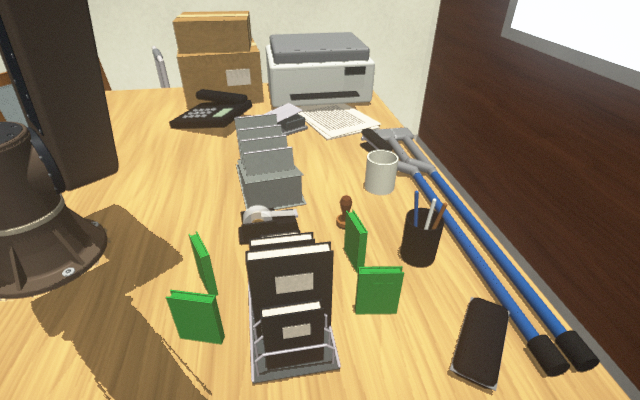

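The scene view shows the sorter with four books around (200,220), with green decoys beside it. The rack is at (370,160), with its tall backstop at the far right. Next I'll build a top-down height map from both depth images.

```bash
cat > h.py <<'E'
import numpy as np,cv2
def cloud(d,m):
    v,u=np.mgrid[:d.shape[0],:d.shape[1]]; K=m["mtx"]
    P=np.stack([(u-K[0,2])/K[0,0]*d,(v-K[1,2])/K[1,1]*d,d],-1)
    return (P-m["t"])@m["R"]
def ray(m,u,v,z):
    "world point on pixel ray at height z"
    K=m["mtx"];c=-m["R"].T@m["t"];r=m["R"].T@np.array([(u-K[0,2])/K[0,0],(v-K[1,2])/K[1,1],1])
    return c+r*(z-c[2])/r[2]
def proj(m,X):
    p=(m["R"]@np.asarray(X).T).T+m["t"]; q=(m["mtx"]@p.T).T; return q[...,:2]/q[...,2:]
E
python3 - <<'E'
import numpy as np,cv2
from h import *
x0,y0,s=0.25,-0.5,1000/1.35
W,H=int(.95*s),int(.6*s)  # columns: y, rows: x
img=np.zeros((H,W,3),np.uint8); zb=np.full((H,W),-1.)
for n in("scene","side"):
    d=np.load(f"pics/{n}0.npy");m=np.load(f"pics/{n}0.npz");P=cloud(d,m)
    ok=(d>0)
    P=P[ok]
    k=(P[:,0]>.25)&(P[:,0]<.85)&(P[:,1]>-.5)&(P[:,1]<.45)&(P[:,2]<.3);P=P[k]
    r=((P[:,0]-.25)*s).astype(int).clip(0,H-1);c=((P[:,1]+.5)*s).astype(int).clip(0,W-1)
    np.maximum.at(zb,(r,c),P[:,2])
g=(np.clip(zb,0,.2)/.2*255).astype(np.uint8)
img=cv2.applyColorMap(g,cv2.COLORMAP_JET);img[zb<-.5]=0
for y in np.arange(-.5,.45,.1):
    c=int((y+.5)*s);cv2.line(img,(c,0),(c,H),(255,255,255),1);cv2.putText(img,f"{y:.1f}",(c,10),0,.35,(255,255,255))
for x in np.arange(.3,.85,.1):
    r=int((x-.25)*s);cv2.line(img,(0,r),(W,r),(255,255,255),1);cv2.putText(img,f"{x:.1f}",(0,r),0,.35,(255,255,255))
cv2.imwrite("pics/top.png",img)
p=cv2.imread("pics/scene0.png");cv2.imwrite("pics/c1.png",cv2.resize(p[100:310,130:440],None,fx=2.55,fy=2.55,interpolation=cv2.INTER_CUBIC))
E
```

```text
(no output)
```

View pics/top.png

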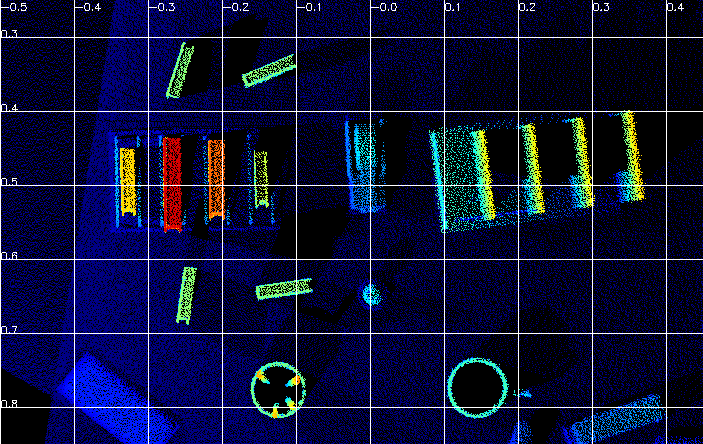

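View pics/c1.png

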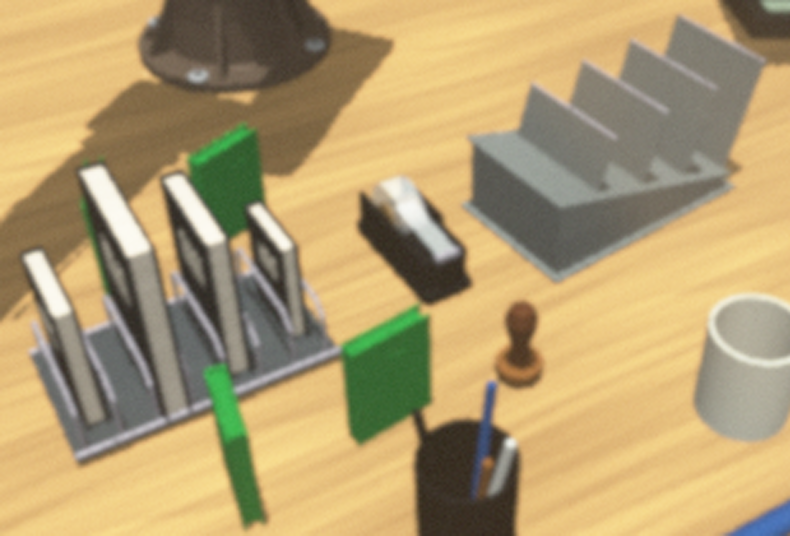

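The height map shows the book order from y=-0.33 upwards: b7, b6, a6, a7. Their fore-edges face +x. The rack is at y 0.09 to 0.37, yawed about 7°, with its backstop at the +y end. Now I'll fit the poses precisely.

Run:
```python
import numpy as np,cv2
from h import *
from scipy.optimize import least_squares
from scipy.spatial.transform import Rotation as Ro
C={}
for n in("scene","side"):
    d=np.load(f"pics/{n}0.npy");m=np.load(f"pics/{n}0.npz");P=cloud(d,m).reshape(-1,3);C[n]=P[d.ravel()>0]
    q=C[n];k=(abs(q[:,0]-.55)<.1)&(abs(q[:,1]-.05)<.02);print(n,"desk z",np.median(q[k,2]))
for nm,y,h,w,t in(("b7",-.33,.125,88,18),("b6",-.27,.176,125,22),("a6",-.21,.148,105,20),("a7",-.15,.105,74,16)):
  for n in C:
    q=C[n];k=(abs(q[:,1]-y)<.025)&(abs(q[:,0]-.49)<.08)&(abs(q[:,2]-h-.01)<.006)
    q=q[k]
    if len(q)<20: print(nm,n,len(q));continue
    r=cv2.minAreaRect((q[:,:2]*1000).astype(np.float32)); 
    print(nm,n,len(q),"z",np.median(q[:,2]).round(4),"rect",np.round(r[0],1),np.round(r[1],1),round(r[2],1))
a=np.radians(16.04)
def sh(p,q):
    R=(Ro.from_euler('z',p[2])*Ro.from_euler('x',-.28)).as_matrix()
    return (q-np.array([p[0],p[1],.02]))@R
Y=np.array([0,-.064,-.128,-.192]);Hh=np.array([.12,.095,.076,.056])
for n in list(C)+["both"]:
    q=np.vstack(list(C.values())) if n=="both" else C[n]
    p=np.array([.462,.335,np.radians(7.5)])
    for it in range(8):
        s=sh(p,q);k=np.zeros(len(q),bool);lab=np.zeros(len(q),int)
        for i in range(4):
            kk=(abs(s[:,0])<.062)&(abs(s[:,1]-Y[i])<(.012 if it<4 else .005))&(s[:,2]>.015)&(s[:,2]<Hh[i]-.006);k|=kk;lab[kk]=i
        f=lambda v:(sh([p[0],v[0],v[1]],q[k])[:,1]-Y[lab[k]])*1e3
        r=least_squares(f,[p[1],p[2]],loss='soft_l1');p[1:]=r.x
        s=sh(p,q);ext=[]
        for i in range(4):
            kk=(abs(s[:,1]-Y[i])<.006)&(s[:,2]>.02)&(s[:,2]<Hh[i]+.003)&(abs(s[:,0])<.09)
            if kk.sum()>30: ext.append((np.percentile(s[kk,0],1)+np.percentile(s[kk,0],99))/2)
        p[0]+=np.mean(ext)*np.cos(p[2]);p[1]+=np.mean(ext)*np.sin(p[2])
    print(n,p[:2].round(4),np.degrees(p[2]).round(2),k.sum(),"ext",np.round(ext,4))
    s=sh(p,q);
    for i in range(4):
        kk=k&(lab==i); 
        if kk.sum(): print("  face",i,kk.sum(),np.median(s[kk,1]-Y[i]).round(4),"slope",np.polyfit(s[kk,2],s[kk,1],1)[0].round(3))
    kk=(abs(s[:,0])<.06)&(s[:,1]<-.2)&(s[:,1]>-.245)&(abs(s[:,2])<.01);print("  shelf z",np.median(s[kk,2]).round(4), kk.sum())
```

```text
scene desk z 0.0018340757972853203
side desk z -0.0015074582612139328
b7 scene 316 z 0.1346 rect [ 496.2 -327.5] [90.1 17.8] 1.6
b7 side 775 z 0.1313 rect [ 493.9 -326.7] [86.8 19.9] 1.7
b6 scene 526 z 0.1853 rect [ 499.9 -267.3] [126.   22.3] 0.6
b6 side 1091 z 0.1822 rect [ 498.7 -266.7] [124.5  24.7] 0.3
a6 scene 382 z 0.1572 rect [ 493.5 -207.7] [107.8  20.7] 0.5
a6 side 659 z 0.1542 rect [ 491.1 -206.9] [103.4  22.8] 1.4
a7 scene 208 z 0.1144 rect [ 491.9 -147.7] [74.7 17.2] 1.6
a7 side 107 z 0.1122 rect [ 491.  -140.8] [71.4  8. ] 3.7
scene [0.4646 0.3267] 7.38 2752 ext [-0.      0.0003 -0.0002 -0.0001]
  face 0 845 0.0001 slope -0.0
  face 1 722 -0.0001 slope -0.001
  face 2 678 -0.0001 slope -0.006
  face 3 507 0.0 slope 0.003
  shelf z 0.0017 438
side [0.4635 0.3283] 7.27 1993 ext [-0.0002 -0.0003  0.0001  0.0004]
  face 0 433 -0.0 slope -0.009
  face 1 398 0.0 slope 0.006
  face 2 486 0.0001 slope -0.001
  face 3 676 -0.0 slope -0.006
  shelf z -0.0018 297
both [0.4644 0.3274] 7.09 4721 ext [-0.0005 -0.0002  0.0001  0.0006]
  face 0 1264 -0.0001 slope 0.006
  face 1 1117 -0.0002 slope 0.013
  face 2 1157 -0.0001 slope 0.016
  face 3 1183 0.0002 slope 0.0
  shelf z 0.0003 747
```

Both cameras agree within their 2 mm calibration. I'll use the mean: rack origin (0.464, 0.3275) with yaw 7.3°, and the books at (0.499,-0.267), (0.4925,-0.2073), (0.495,-0.327) and (0.4915,-0.1475). Next I'll move above b6.

```bash
python3 -m crank '[[[0.0239,0.0355,0],[0,0,-7.2],-0.05],[[0.0239,0.0355,0],[0,0,-7.2],-0.05],[[0.0239,0.0355,0],[0,0,-7.3],-0.05],[[0.0239,0.0355,0],[0,0,0],-0.05],[[0.0239,0.0355,0],[0,0,0],-0.05],[[0.0239,0.0355,0],[0,0,0],-0.05],[[0.0239,0.0355,0],[0,0,0],-0.05],[[0.0239,0.0355,0],[0,0,0],-0.05],[[0.0239,0.0355,0],[0,0,0],-0.05],[[0.0236,0.0356,0],[0,0,0],-0.05],[[0,0,0],[0,0,0],-0.05],[[0,0,0],[0,0,0],-0.05]]'
python3 - <<'E'
from plant import imaging
import cv2
p,d=imaging.snapshot("wrist");cv2.imwrite("pics/w1.png",p)
E
```

```text
clock: 1.3
tool_pos: [0.4999, -0.2664, 0.2262]
orientation: [180.0, -0.0, -178.8]
force: [-0.6, 0.4, -0.3]
opening: 0.0418
gripper_force: 0.0
```

View pics/w1.png

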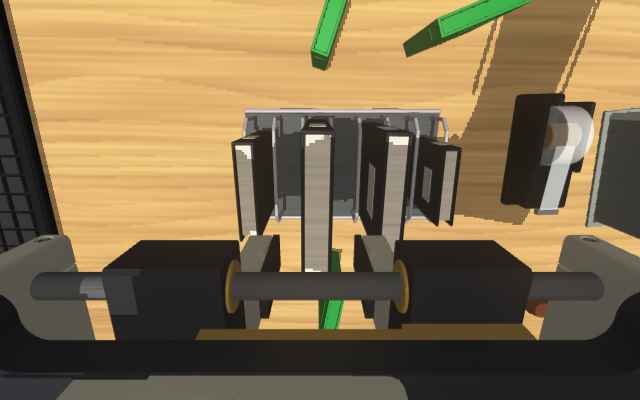

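The wrist view shows b6 (columns 303–333) centred between the fingers (about 270–370). I'll descend and grip.

```bash
python3 -m crank '[[[-0.0005,0,-0.03],[0,0,0],-0.05],[[0,0,-0.03],[0,0,0],-0.05],[[0,0,-0.011],[0,0,0],-0.05],[[0,0,0],[0,0,0],-0.05],[[0,0,0],[0,0,0],-1],[[0,0,0],[0,0,0],-1],[[0,0,0],[0,0,0],-1],[[0,0,0],[0,0,0],-1],[[0,0,0],[0,0,0],-1],[[0,0,0],[0,0,0],-1]]'
```

```text
clock: 2.35
tool_pos: [0.4997, -0.2675, 0.1568]
orientation: [-180.0, 0.1, -178.9]
force: [-1.0, 1.5, 6.5]
opening: 0.0219
gripper_force: 30.0
```

```bash
cat > tgt.py <<'E'
import numpy as np,sys
from scipy.spatial.transform import Rotation as Ro
O=np.array([.464,.3275,.02]);RS=(Ro.from_euler('z',7.3,degrees=True)*Ro.from_euler('x',-.28)).as_matrix()
B=dict(b6=(.022,.176,0,.4993),a6=(.020,.148,-.064,.4925),b7=(.018,.125,-.128,.495),a7=(.016,.105,-.192,.4915))
def tcp(n,zg,xg,gap,up):
    "TCP for book n grasped with tcp z=zg,x=xg in the sorter"
    t,h,y,bx=B[n]; return O+RS@np.array([xg-bx,y-t/2-gap,zg-.01+up])
def rel(n,p,zg,xg):
    t,h,y,bx=B[n]; s=RS.T@(np.array(p)-O); return np.round([s[0]-(xg-bx),y-t/2-s[1],s[2]-(zg-.01)],4)
if __name__=="__main__":
    n,zg,xg=sys.argv[1],*map(float,sys.argv[2:4])
    for g,u in((.012,.13),(.012,.03),(.008,.01),(.004,.004),(0,0)): print(g,u,tcp(n,zg,xg,g,u).round(4))
    print("normal y",RS[:,1].round(3),"z",RS[:,2].round(3))
E
python3 tgt.py b6 .1568 .4997
python3 -m crank '[[[0,0,0.02],[0,0,0],-1],[[0,0,0.04],[0,0,0],-1],[[0,0,0.045],[0,0,0],-1],[[0,0,0.045],[0,0,0],-1],[[0,0.02,0],[0,0,0],-1],[[0,0.04,0],[0,0,0],-1],[[0,0.045,0],[0,0,6.3],-1],[[0,0.045,0],[0,0,0],-1]]'
```

```text
0.012 0.13 [0.4575 0.3815 0.2924]
0.012 0.03 [0.461  0.3541 0.1963]
0.008 0.01 [0.4612 0.3524 0.1759]
0.004 0.004 [0.4609 0.3546 0.1691]
0 0 [0.4606 0.3573 0.1641]
normal y [-0.122  0.953 -0.276] z [-0.035  0.274  0.961]
clock: 3.15
tool_pos: [0.4984, -0.1161, 0.3053]
orientation: [180.0, -0.0, -172.5]
force: [1.2, 1.0, -2.3]
opening: 0.0217
gripper_force: 30.0
```

```bash
python3 -m crank '[[[-0.0037,0.0455,0],[0,0,0],-1],[[-0.0037,0.0455,0],[0,0,0],-1],[[-0.0037,0.0455,0],[0,0,0],-1],[[-0.0037,0.0455,0],[0,0,0],-1],[[-0.0037,0.0455,0],[0,0,0],-1],[[-0.0037,0.0455,0],[0,0,0],-1],[[-0.0037,0.0455,0],[0,0,0],-1],[[-0.0037,0.0455,0],[0,0,0],-1],[[-0.0037,0.045,0],[0,0,0],-1],[[-0.0037,0.045,0],[-7.95,-1.02,0],-1],[[-0.004,0.044,0],[-7.95,-1.02,0],-1],[[0,0,0],[0,0,0],-1]]'
```

```text
clock: 4.35
tool_pos: [0.4559, 0.3875, 0.2961]
orientation: [-163.1, -0.5, -172.3]
force: [-1.3, -1.1, -6.2]
opening: 0.0219
gripper_force: 30.0
```

```bash
python3 -m crank '[[[0,0,0],[0,0,0],-1],[[0,0,0],[0,0,0],-1],[[0,0,0],[0,0,0],-1]]'
```

```text
clock: 4.65
tool_pos: [0.4585, 0.3794, 0.3074]
orientation: [-164.1, 0.1, -172.7]
force: [0.1, -0.3, -2.5]
opening: 0.022
gripper_force: 30.0
```

```bash
python3 -m crank '[[[0.0006,-0.0063,-0.0278],[0,0,0],-1],[[0.0006,-0.0063,-0.0278],[0,0,0],-1],[[0.0006,-0.0063,-0.0278],[0,0,0],-1],[[0.0006,-0.0063,-0.0277],[0,0,0],-1],[[0.0001,-0.0009,-0.01],[0,0,0],-1],[[0.0001,-0.0008,-0.0104],[0,0,0],-1],[[0,0,0],[0,0,0],-1],[[0,0,0],[0,0,0],-1],[[0,0,0],[0,0,0],-1]]'
python3 - <<'E'
from plant import ctrl;from tgt import rel
o=ctrl.get_obs();print(rel("b6",o["tool_pos"],.1568,.4997),o["force"],o["orientation"])
E
```

```text
clock: 5.55
tool_pos: [0.4611, 0.3544, 0.1753]
orientation: [-164.1, 0.1, -172.7]
force: [0.3, 0.1, -1.9]
opening: 0.022
gripper_force: 30.0
[0.0001 0.0059 0.0099] [ 0.34398175  0.08918484 -1.92405231] [-1.64061904e+02  7.73815975e-02 -1.72652050e+02]
```

```bash
python3 -m crank '[[[0.0001,-0.0008,-0.0029],[0,0,0],-1],[[0.0001,-0.0008,-0.0029],[0,0,0],-1],[[0,-0.0005,-0.0019],[0,0,0],-1],[[0,-0.0003,-0.001],[0,0,0],-1],[[0,0,0],[0,0,0],-1],[[0,0,0],[0,0,0],-1]]'
```

```text
clock: 6.15
tool_pos: [0.461, 0.3517, 0.166]
orientation: [-164.0, 0.0, -172.6]
force: [-2.9, 2.1, 5.0]
opening: 0.0217
gripper_force: 30.0
```

```bash
python3 -m crank '[[[0,-0.0003,-0.001],[0,0,0],-1],[[0,0,0],[0,0,0],-1],[[0,0,0],[0,0,0],-1]]'
```

```text
clock: 6.45
tool_pos: [0.4611, 0.3517, 0.166]
orientation: [-164.0, 0.1, -172.6]
force: [-6.4, 2.3, 11.0]
opening: 0.0215
gripper_force: 30.0
```

It touched the shelf within 0.5 mm of the prediction. I'll ease off and slide towards the backstop.

```bash
python3 -m crank '[[[0,0.0005,0.0018],[0,0,0],-1],[[-0.0002,0.0015,-0.0005],[0,0,0],-1],[[-0.0002,0.0015,-0.0005],[0,0,0],-1],[[-0.0002,0.0014,-0.0004],[0,0,0],-1],[[0,0,0],[0,0,0],-1],[[0,0,0],[0,0,0],-1],[[0,0,0],[0,0,0],-1]]'
```

```text
clock: 7.15
tool_pos: [0.4604, 0.3558, 0.1647]
orientation: [-164.0, 0.0, -172.7]
force: [0.3, -0.4, 1.9]
opening: 0.0218
gripper_force: 30.0
```

```bash
python3 -m crank '[[[-0.0001,0.0009,-0.0003],[0,0,0],-1],[[0,0,0],[0,0,0],-1],[[0,0,0],[0,0,0],-1],[[0,0,0],[0,0,0],-1]]'
python3 - <<'E'
from plant import ctrl;from tgt import rel,RS
o=ctrl.get_obs();print(rel("b6",o["tool_pos"],.1568,.4997),RS.T@o["force"])
E
```

```text
clock: 7.55
tool_pos: [0.4602, 0.3568, 0.1644]
orientation: [-164.0, -0.0, -172.7]
force: [0.7, -0.9, 2.3]
opening: 0.0216
gripper_force: 30.0
[-0.0005  0.0005  0.0002] [ 0.53039399 -1.58467383  1.96227657]
```

```bash
python3 -m crank '[[[-0.0001,0.001,-0.0003],[0,0,0],-1],[[0,0,0],[0,0,0],-1],[[0,0,0],[0,0,0],-1],[[0,0,0],[0,0,0],-1]]'
python3 - <<'E'
from plant import ctrl,imaging;from tgt import rel,RS
import cv2
o=ctrl.get_obs();print(rel("b6",o["tool_pos"],.1568,.4997),RS.T@o["force"])
p,_=imaging.snapshot("scene");q,_=imaging.snapshot("side")
cv2.imwrite("pics/p1.png",cv2.hconcat([cv2.resize(p[30:230,280:480],(400,400),interpolation=2),cv2.resize(q[40:240,200:400],(400,400),interpolation=2)]))
E
```

```text
clock: 7.95
tool_pos: [0.4601, 0.3575, 0.1643]
orientation: [-163.9, -0.0, -172.7]
force: [0.7, -2.6, 4.2]
opening: 0.0217
gripper_force: 30.0
[-0.0005 -0.0002  0.0002] [ 0.40528004 -3.68917082  3.31748596]
```

View pics/p1.png

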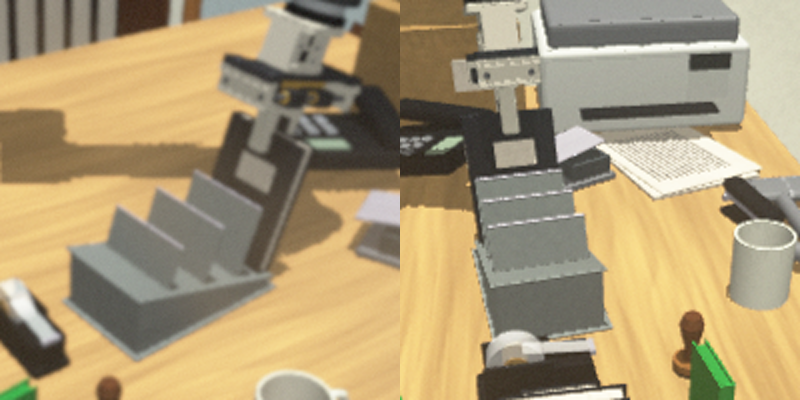

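The b6 book is flush on the backstop and resting on the shelf. Contact is about 3.7 N towards the backstop, and the crops show it upright in place. I'll release it and retreat along the shelf normal.

```bash
python3 -m crank '[[[0,0,0],[0,0,0],-0.9],[[0,0,0],[0,0,0],-0.7],[[0,0,0],[0,0,0],-0.4],[[0,0,0],[0,0,0],-0.2],[[0,0,0],[0,0,0],-0.1],[[-0.0004,0.0027,0.0096],[0,0,0],-0.1],[[-0.0007,0.0055,0.0192],[0,0,0],-0.1],[[-0.0007,0.0055,0.0192],[0,0,0],-0.1],[[-0.0007,0.0055,0.0192],[0,0,0],-0.1],[[-0.0004,0.0028,0.0098],[0,0,0],-0.1]]'
```

```text
clock: 9.05
tool_pos: [0.4575, 0.381, 0.2434]
orientation: [-164.1, 0.1, -172.6]
force: [-0.6, 0.6, 0.1]
opening: 0.0394
gripper_force: 0.0
```

```bash
python3 -m crank '[[[0.003,-0.025,0],[7.95,1.02,0],-0.05],[[0.003,-0.045,0],[7.95,1.02,0],-0.05],[[0.003,-0.045,0],[0,0,-6.3],-0.05],[[0.003,-0.045,0],[0,0,0],-0.05],[[0.003,-0.045,0],[0,0,0],-0.05],[[0.003,-0.045,0],[0,0,0],-0.05],[[0.003,-0.045,0],[0,0,0],-0.05],[[0.003,-0.045,0],[0,0,0],-0.05],[[0.003,-0.045,0],[0,0,0],-0.05],[[0.003,-0.045,0],[0,0,0],-0.05],[[0.003,-0.045,0],[0,0,0],-0.05],[[0.002,-0.045,0],[0,0,0],-0.05]]'
```

```text
clock: 10.25
tool_pos: [0.492, -0.1419, 0.2415]
orientation: [180.0, 0.0, -179.0]
force: [2.2, 1.1, -0.1]
opening: 0.0419
gripper_force: 0.0
```

```bash
python3 -m crank '[[[0,-0.045,0],[0,0,0],-0.05],[[0,-0.022,0],[0,0,0],-0.05],[[0,0,0],[0,0,0],-0.05],[[0,0,0],[0,0,0],-0.05],[[0,0,0],[0,0,0],-0.05]]'
python3 - <<'E'
from plant import ctrl,imaging
import cv2
p,_=imaging.snapshot("scene");q,_=imaging.snapshot("wrist");cv2.imwrite("pics/p2.png",cv2.hconcat([cv2.resize(p[50:250,280:480],(400,400),interpolation=2),cv2.resize(q[80:400,120:520],(400,320))[:, :].copy() if 0 else cv2.resize(q[:,120:520],(400,400))]))
E
```

```text
clock: 10.75
tool_pos: [0.4921, -0.2066, 0.2412]
orientation: [180.0, 0.0, -178.9]
force: [1.1, 0.7, -0.1]
opening: 0.0416
gripper_force: 0.0
```

View pics/p2.png

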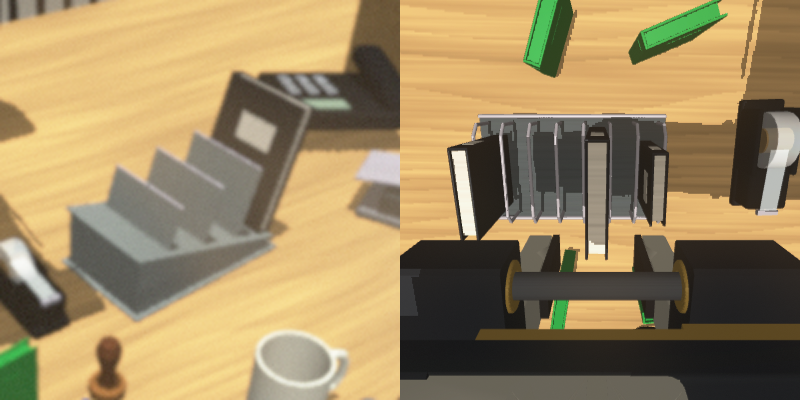

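The b6 book stays flush on the backstop, and a6 is centred between the fingers. Next I'll grip a6.

```bash
python3 -m crank '[[[0,-0.0004,-0.03],[0,0,0],-0.05],[[0,0,-0.035],[0,0,0],-0.05],[[0,0,-0.03],[0,0,0],-0.05],[[0,0,-0.0185],[0,0,0],-0.05],[[0,0,0],[0,0,0],-0.05],[[0,0,0],[0,0,0],-1],[[0,0,0],[0,0,0],-1],[[0,0,0],[0,0,0],-1],[[0,0,0],[0,0,0],-1],[[0,0,0],[0,0,0],-1],[[0,0,0],[0,0,0],-1]]'
```

```text
clock: 11.95
tool_pos: [0.4929, -0.2076, 0.1289]
orientation: [-180.0, 0.1, -179.0]
force: [-0.3, 2.5, 7.5]
opening: 0.0198
gripper_force: 30.0
```

```bash
python3 tgt.py a6 .128 .4921; python3 -m crank '[[[0,0,0.02],[0,0,0],-1],[[0,0,0.045],[0,0,0],-1],[[0,0,0.045],[0,0,0],-1],[[0,0,0.045],[0,0,0],-1],[[0,0.02,0.01],[0,0,0],-1],[[0,0.04,0.01],[0,0,0],-1],[[0,0.045,0],[0,0,6.3],-1],[[0,0.045,0],[0,0,0],-1]]'
```

```text
0.012 0.13 [0.4654 0.3134 0.2821]
0.012 0.03 [0.4689 0.286  0.186 ]
0.008 0.01 [0.4691 0.2844 0.1657]
0.004 0.004 [0.4688 0.2865 0.1588]
0 0 [0.4685 0.2893 0.1539]
normal y [-0.122  0.953 -0.276] z [-0.035  0.274  0.961]
clock: 12.75
tool_pos: [0.4916, -0.0565, 0.3031]
orientation: [180.0, 0.0, -172.5]
force: [2.2, 0.4, -1.5]
opening: 0.0198
gripper_force: 30.0
```

```bash
python3 -m crank '[[[-0.003,0.0418,0],[0,0,0],-1],[[-0.003,0.0418,0],[0,0,0],-1],[[-0.003,0.0418,0],[0,0,0],-1],[[-0.003,0.0418,0],[0,0,0],-1],[[-0.003,0.0418,0],[0,0,0],-1],[[-0.003,0.0418,0],[0,0,0],-1],[[-0.003,0.0418,0],[-5.3,-0.68,0],-1],[[-0.003,0.0418,0],[-5.3,-0.68,0],-1],[[-0.003,0.0418,0],[-5.3,-0.68,0],-1],[[0,0,0],[0,0,0],-1],[[0,0,0],[0,0,0],-1],[[0,0,0],[0,0,0],-1]]'
python3 - <<'E'
from plant import ctrl;from tgt import *
o=ctrl.get_obs();print(rel("a6",o["tool_pos"],.1289,.4929))
for u in(.03,.01):print(tcp("a6",.1289,.4929,.008,u)-o["tool_pos"])
E
```

```text
clock: 13.95
tool_pos: [0.465, 0.3181, 0.3026]
orientation: [-164.0, -0.0, -172.7]
force: [0.1, -0.5, -1.3]
opening: 0.0197
gripper_force: 30.0
[-0.0006  0.0131  0.1501]
[ 0.00414903 -0.02794575 -0.11685798]
[ 0.00485133 -0.03342806 -0.13607909]
```

```bash
python3 -m crank '[[[0.001,-0.0067,-0.0272],[0,0,0],-1],[[0.001,-0.0067,-0.0272],[0,0,0],-1],[[0.001,-0.0067,-0.0272],[0,0,0],-1],[[0.001,-0.0067,-0.0272],[0,0,0],-1],[[0.0004,-0.0033,-0.0136],[0,0,0],-1],[[0.0004,-0.0033,-0.0136],[0,0,0],-1],[[0,0,0],[0,0,0],-1],[[0,0,0],[0,0,0],-1],[[0,0,0],[0,0,0],-1]]'
python3 - <<'E'
from plant import ctrl;from tgt import *
o=ctrl.get_obs();print(rel("a6",o["tool_pos"],.1289,.4929),RS.T@o["force"])
E
```

```text
clock: 14.85
tool_pos: [0.4706, 0.2852, 0.1681]
orientation: [-164.1, 0.1, -172.7]
force: [-0.3, -0.1, -1.4]
opening: 0.0198
gripper_force: 30.0
[0.0008 0.008  0.0117] [-0.30124768  0.36596998 -1.35979421]
```

```bash
python3 -m crank '[[[0.0001,-0.0009,-0.003],[0,0,0],-1],[[0.0001,-0.0009,-0.003],[0,0,0],-1],[[0,-0.0006,-0.0024],[0,0,0],-1],[[0,-0.0005,-0.0017],[0,0,0],-1],[[0,0,0],[0,0,0],-1],[[0,0,0],[0,0,0],-1]]'
```

```text
clock: 15.45
tool_pos: [0.4703, 0.2826, 0.1569]
orientation: [-164.0, 0.0, -172.6]
force: [-1.9, 1.4, 1.9]
opening: 0.0198
gripper_force: 30.0
```

```bash
python3 -m crank '[[[0,-0.0003,-0.001],[0,0,0],-1],[[0,0,0],[0,0,0],-1],[[0,0,0],[0,0,0],-1]]'
python3 - <<'E'
from plant import ctrl;from tgt import *
o=ctrl.get_obs();print(rel("a6",o["tool_pos"],.1289,.4929),RS.T@o["force"])
E
```

```text
clock: 15.75
tool_pos: [0.4704, 0.2827, 0.1568]
orientation: [-164.0, 0.1, -172.6]
force: [-4.3, 1.8, 10.2]
opening: 0.02
gripper_force: 30.0
[0.0002 0.0073 0.0001] [-4.00845793 -0.63057497 10.46406166]
```

Contact again. I'll ease off 1.3 mm and slide about 7 mm to the partition.

```bash
python3 -m crank '[[[0,0.0004,0.0013],[0,0,0],-1],[[-0.0002,0.0019,-0.0006],[0,0,0],-1],[[-0.0002,0.0019,-0.0005],[0,0,0],-1],[[-0.0002,0.0019,-0.0006],[0,0,0],-1],[[0,0,0],[0,0,0],-1],[[0,0,0],[0,0,0],-1],[[0,0,0],[0,0,0],-1]]'
python3 - <<'E'
from plant import ctrl;from tgt import *
o=ctrl.get_obs();print(rel("a6",o["tool_pos"],.1289,.4929),RS.T@o["force"])
E
```

```text
clock: 16.45
tool_pos: [0.4697, 0.2882, 0.1552]
orientation: [-164.0, 0.0, -172.7]
force: [0.5, -0.2, 0.9]
opening: 0.0195
gripper_force: 30.0
[0.0002 0.0015 0.    ] [ 0.50676348 -0.49401231  0.79458913]
```

```bash
python3 -m crank '[[[-0.0001,0.001,-0.0003],[0,0,0],-1],[[0,0,0],[0,0,0],-1],[[0,0,0],[0,0,0],-1],[[0,0,0],[0,0,0],-1]]'
python3 - <<'E'
from plant import ctrl;from tgt import *
o=ctrl.get_obs();print(rel("a6",o["tool_pos"],.1289,.4929),RS.T@o["force"])
E
```

```text
clock: 16.85
tool_pos: [0.4695, 0.2891, 0.1549]
orientation: [-164.0, -0.0, -172.7]
force: [0.3, -1.6, 2.9]
opening: 0.0197
gripper_force: 30.0
[0.0002 0.0006 0.    ] [ 0.07619977 -2.37061318  2.31688406]
```

```bash
python3 -m crank '[[[-0.0001,0.0007,-0.0002],[0,0,0],-1],[[0,0,0],[0,0,0],-1],[[0,0,0],[0,0,0],-1]]'; python3 -m crank '[[[0,0,0],[0,0,0],-0.9],[[0,0,0],[0,0,0],-0.7],[[0,0,0],[0,0,0],-0.4],[[0,0,0],[0,0,0],-0.2],[[0,0,0],[0,0,0],-0.15],[[-0.0004,0.0027,0.0096],[0,0,0],-0.15],[[-0.0007,0.0055,0.0192],[0,0,0],-0.15],[[-0.0007,0.0055,0.0192],[0,0,0],-0.15],[[-0.0007,0.0055,0.0192],[0,0,0],-0.15],[[-0.0004,0.0028,0.0098],[0,0,0],-0.15]]'
```

```text
clock: 17.15
tool_pos: [0.4694, 0.2897, 0.1547]
orientation: [-164.0, -0.0, -172.7]
force: [0.7, -1.4, 4.1]
opening: 0.0196
gripper_force: 30.0
clock: 18.15
tool_pos: [0.4669, 0.3129, 0.2339]
orientation: [-164.1, 0.1, -172.6]
force: [-0.7, 0.4, 0.4]
opening: 0.0374
gripper_force: 0.0
```

```bash
python3 -m crank '[[[0.002,-0.025,0],[7.95,1.02,0],-0.05],[[0.002,-0.045,0],[7.95,1.02,0],-0.05],[[0.002,-0.045,0],[0,0,-6.3],-0.05],[[0.002,-0.047,0],[0,0,0],-0.05],[[0.002,-0.047,0],[0,0,0],-0.05],[[0.002,-0.047,0],[0,0,0],-0.05],[[0.002,-0.047,0],[0,0,0],-0.05],[[0.002,-0.047,0],[0,0,0],-0.05],[[0.002,-0.047,0],[0,0,0],-0.05],[[0.002,-0.047,0],[0,0,0],-0.05],[[0.002,-0.047,0],[0,0,0],-0.05],[[0.002,-0.047,0],[0,0,0],-0.05]]'
```

```text
clock: 19.35
tool_pos: [0.4901, -0.2281, 0.2319]
orientation: [180.0, 0.0, -179.0]
force: [0.9, 1.6, 0.3]
opening: 0.0419
gripper_force: 0.0
```

```bash
python3 -m crank '[[[0.002,-0.047,0],[0,0,0],-0.05],[[0.002,-0.035,0],[0,0,0],-0.05],[[0,-0.018,0],[0,0,0],-0.05],[[0,0,0],[0,0,0],-0.05],[[0,0,0],[0,0,0],-0.05],[[0,0,0],[0,0,0],-0.05]]'
python3 - <<'E'
from plant import ctrl,imaging
import cv2
p,_=imaging.snapshot("scene");q,_=imaging.snapshot("wrist");cv2.imwrite("pics/p3.png",cv2.hconcat([cv2.resize(p[50:250,280:480],(400,400),interpolation=2),cv2.resize(q[:,120:520],(400,400))]))
E
```

```text
clock: 19.95
tool_pos: [0.4944, -0.3255, 0.2317]
orientation: [180.0, 0.0, -178.9]
force: [0.1, 0.4, 0.5]
opening: 0.0416
gripper_force: 0.0
```

View pics/p3.png

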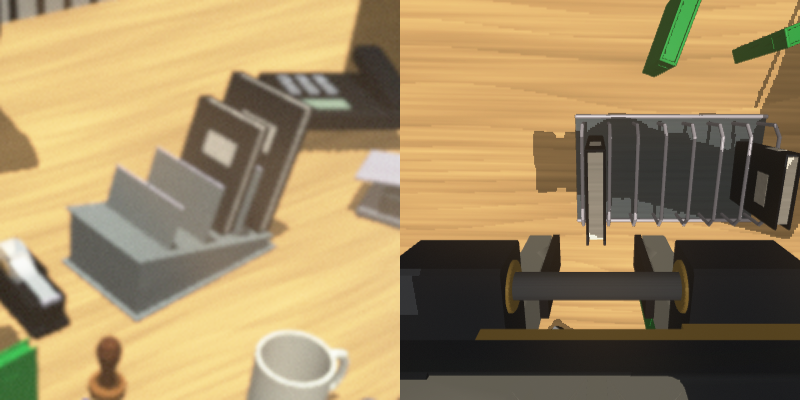

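The a6 book is placed flush, and b7 is between the fingers. I'll descend and grip it.

```bash
python3 -m crank '[[[0.0005,-0.0016,-0.03],[0,0,0],-0.05],[[0,0,-0.04],[0,0,0],-0.05],[[0,0,-0.038],[0,0,0],-0.05],[[0,0,-0.021],[0,0,0],-0.05],[[0,0,0],[0,0,0],-0.05],[[0,0,0],[0,0,0],-1],[[0,0,0],[0,0,0],-1],[[0,0,0],[0,0,0],-1],[[0,0,0],[0,0,0],-1],[[0,0,0],[0,0,0],-1],[[0,0,0],[0,0,0],-1]]'
```

```text
clock: 21.15
tool_pos: [0.4957, -0.3281, 0.1041]
orientation: [-180.0, 0.1, -179.0]
force: [-1.8, 0.9, 6.7]
opening: 0.018
gripper_force: 30.0
```

```bash
python3 -m crank '[[[0,0,0.02],[0,0,0],-1],[[0,0,0.045],[0,0,0],-1],[[0,0,0.045],[0,0,0],-1],[[0,0,0.045],[0,0,0],-1],[[0,0.02,0.02],[0,0,0],-1],[[0,0.04,0.01],[0,0,0],-1],[[0,0.045,0],[0,0,6.3],-1],[[0,0.045,0],[0,0,0],-1]]'
```

```text
clock: 21.95
tool_pos: [0.4945, -0.1766, 0.2881]
orientation: [180.0, 0.1, -172.5]
force: [2.5, 0.8, -1.1]
opening: 0.0175
gripper_force: 30.0
```

```bash
python3 -m crank '[[[-0.0021,0.0432,0.0007],[0,0,0],-1],[[-0.0021,0.0432,0.0007],[0,0,0],-1],[[-0.0021,0.0432,0.0007],[0,0,0],-1],[[-0.0021,0.0432,0.0007],[0,0,0],-1],[[-0.0021,0.0432,0.0007],[0,0,0],-1],[[-0.0021,0.0432,0.0007],[0,0,0],-1],[[-0.0021,0.0432,0.0007],[0,0,0],-1],[[-0.0021,0.0432,0.0007],[-5.3,-0.68,0],-1],[[-0.0021,0.0432,0.0007],[-5.3,-0.68,0],-1],[[-0.0021,0.0432,0.0007],[-5.3,-0.68,0],-1],[[0,0,0],[0,0,0],-1],[[0,0,0],[0,0,0],-1]]'; python3 -m crank '[[[0,0,0],[0,0,0],-1],[[0,0,0],[0,0,0],-1]]'
python3 - <<'E'
from plant import ctrl;from tgt import *
o=ctrl.get_obs();print(rel("b7",o["tool_pos"],.1041,.4957))
for u in(.01,):print(tcp("b7",.1041,.4957,.007,u)-o["tool_pos"])
E
```

```text
clock: 23.15
tool_pos: [0.4732, 0.2559, 0.2933]
orientation: [-163.9, -0.1, -172.5]
force: [-0.0, -0.6, -0.7]
opening: 0.0178
gripper_force: 30.0
clock: 23.35
tool_pos: [0.4741, 0.2529, 0.2953]
orientation: [-164.0, 0.0, -172.8]
force: [-0.3, -0.3, -1.5]
opening: 0.018
gripper_force: 30.0
[-1.000e-04  1.140e-02  1.497e-01]
[ 0.0044922  -0.03409155 -0.13545659]
```

```bash
python3 -m crank '[[[0.0009,-0.0068,-0.0271],[0,0,0],-1],[[0.0009,-0.0068,-0.0271],[0,0,0],-1],[[0.0009,-0.0068,-0.0271],[0,0,0],-1],[[0.0009,-0.0068,-0.0271],[0,0,0],-1],[[0.0004,-0.0034,-0.0135],[0,0,0],-1],[[0.0004,-0.0034,-0.0135],[0,0,0],-1],[[0,0,0],[0,0,0],-1],[[0,0,0],[0,0,0],-1],[[0,0,0],[0,0,0],-1]]'
python3 - <<'E'
from plant import ctrl;from tgt import *
o=ctrl.get_obs();print(rel("b7",o["tool_pos"],.1041,.4957),RS.T@o["force"])
E
```

```text
clock: 24.25
tool_pos: [0.479, 0.2202, 0.1605]
orientation: [-164.1, 0.1, -172.7]
force: [-0.1, -0.2, -0.8]
opening: 0.0182
gripper_force: 30.0
[0.0005 0.0059 0.011 ] [-0.14100529  0.09783919 -0.85185059]
```

```bash
python3 -m crank '[[[0.0001,-0.0009,-0.003],[0,0,0],-1],[[0.0001,-0.0009,-0.003],[0,0,0],-1],[[0,-0.0006,-0.0022],[0,0,0],-1],[[0,-0.0005,-0.0017],[0,0,0],-1],[[0,0,0],[0,0,0],-1],[[0,0,0],[0,0,0],-1],[[0,0,0],[0,0,0],-1]]'
python3 - <<'E'
from plant import ctrl;from tgt import *
o=ctrl.get_obs();print(rel("b7",o["tool_pos"],.1041,.4957),RS.T@o["force"])
E
```

```text
clock: 24.95
tool_pos: [0.4787, 0.2176, 0.1499]
orientation: [-164.0, 0.0, -172.6]
force: [-1.7, 1.9, 5.2]
opening: 0.0178
gripper_force: 30.0
[-0.      0.0055  0.0001] [-1.45151644  0.56743746  5.6101776 ]
```

Contact with the shelf. I'll ease off 0.6 mm and slide about 5.5 mm.

```bash
python3 -m crank '[[[0,0.0002,0.0006],[0,0,0],-1],[[-0.0002,0.0017,-0.0005],[0,0,0],-1],[[-0.0002,0.0017,-0.0005],[0,0,0],-1],[[-0.0002,0.0014,-0.0004],[0,0,0],-1],[[0,0,0],[0,0,0],-1],[[0,0,0],[0,0,0],-1],[[0,0,0],[0,0,0],-1]]'
python3 - <<'E'
from plant import ctrl;from tgt import *
o=ctrl.get_obs();print(rel("b7",o["tool_pos"],.1041,.4957),RS.T@o["force"])
E
```

```text
clock: 25.65
tool_pos: [0.478, 0.2224, 0.1485]
orientation: [-164.0, -0.0, -172.7]
force: [0.5, -0.3, 0.9]
opening: 0.0181
gripper_force: 30.0
[-0.0002  0.0005  0.0001] [ 0.41799207 -0.62482748  0.72006649]
```

```bash
python3 -m crank '[[[-0.0001,0.0008,-0.0002],[0,0,0],-1],[[0,0,0],[0,0,0],-1],[[0,0,0],[0,0,0],-1],[[0,0,0],[0,0,0],-1]]'
python3 - <<'E'
from plant import ctrl;from tgt import *
o=ctrl.get_obs();print(rel("b7",o["tool_pos"],.1041,.4957),RS.T@o["force"])
E
```

```text
clock: 26.05
tool_pos: [0.4778, 0.223, 0.1483]
orientation: [-164.0, -0.0, -172.7]
force: [-0.2, -0.6, 1.2]
opening: 0.0178
gripper_force: 30.0
[-0.0003 -0.0002  0.0001] [-0.2734699  -0.89907172  0.99150355]
```

```bash
python3 -m crank '[[[-0.0001,0.0008,-0.0002],[0,0,0],-1],[[0,0,0],[0,0,0],-1],[[0,0,0],[0,0,0],-1],[[0,0,0],[0,0,0],-1]]'
python3 - <<'E'
from plant import ctrl;from tgt import *
o=ctrl.get_obs();print(rel("b7",o["tool_pos"],.1041,.4957),RS.T@o["force"])
E
```

```text
clock: 26.45
tool_pos: [0.4778, 0.2231, 0.1483]
orientation: [-163.9, -0.0, -172.7]
force: [2.2, -4.9, 2.5]
opening: 0.0179
gripper_force: 30.0
[-0.0003 -0.0003  0.0001] [ 1.51613828 -5.61967741  0.93691668]
```

```bash
python3 -m crank '[[[0,0,0],[0,0,0],-0.9],[[0,0,0],[0,0,0],-0.7],[[0,0,0],[0,0,0],-0.4],[[0,0,0],[0,0,0],-0.2],[[0,0,0],[0,0,0],-0.2],[[-0.0004,0.0027,0.0096],[0,0,0],-0.2],[[-0.0007,0.0055,0.0192],[0,0,0],-0.2],[[-0.0007,0.0055,0.0192],[0,0,0],-0.2],[[-0.0007,0.0055,0.0192],[0,0,0],-0.2],[[-0.0004,0.0028,0.0098],[0,0,0],-0.2]]'
```

```text
clock: 27.45
tool_pos: [0.4753, 0.2471, 0.2274]
orientation: [-164.1, 0.1, -172.6]
force: [-0.5, 0.3, -0.2]
opening: 0.035
gripper_force: 0.0
```

```bash
python3 -m crank '[[[0.002,-0.025,0],[7.95,1.02,0],-0.1],[[0.002,-0.045,0],[7.95,1.02,0],-0.1],[[0.002,-0.045,0],[0,0,-6.3],-0.1],[[0.002,-0.045,0],[0,0,0],-0.1],[[0.002,-0.045,0],[0,0,0],-0.1],[[0.002,-0.045,0],[0,0,0],-0.1],[[0.002,-0.045,0],[0,0,0],-0.1],[[0.002,-0.045,0],[0,0,0],-0.1],[[0.0005,-0.0345,0],[0,0,0],-0.1],[[0,-0.018,0],[0,0,0],-0.1],[[0,0,0],[0,0,0],-0.1],[[0,0,0],[0,0,0],-0.1]]'; python3 -m crank '[[[0,0,0],[0,0,0],-0.1],[[0,0,0],[0,0,0],-0.1]]'
python3 - <<'E'
from plant import ctrl,imaging
import cv2
p,_=imaging.snapshot("scene");q,_=imaging.snapshot("wrist");cv2.imwrite("pics/p4.png",cv2.hconcat([cv2.resize(p[50:250,280:480],(400,400),interpolation=2),cv2.resize(q[:,120:520],(400,400))]))
E
```

```text
clock: 28.65
tool_pos: [0.4912, -0.1467, 0.225]
orientation: [180.0, -0.0, -179.0]
force: [-0.3, 0.3, -0.6]
opening: 0.0394
gripper_force: 0.0
clock: 28.85
tool_pos: [0.4914, -0.1457, 0.2253]
orientation: [180.0, 0.0, -178.9]
force: [0.4, 0.4, -0.6]
opening: 0.0393
gripper_force: 0.0
```

View pics/p4.png

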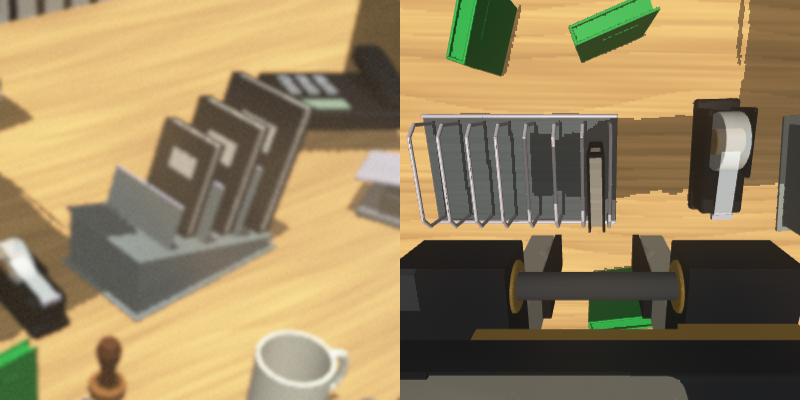

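Three books are placed well, and a7 is centred between the fingers. I'll grip it.

```bash
python3 -m crank '[[[0.0005,-0.0016,-0.03],[0,0,0],-0.1],[[0,0,-0.045],[0,0,0],-0.1],[[0,0,-0.045],[0,0,0],-0.1],[[0,0,-0.022],[0,0,0],-0.1],[[0,0,0],[0,0,0],-0.1],[[0,0,0],[0,0,0],-1],[[0,0,0],[0,0,0],-1],[[0,0,0],[0,0,0],-1],[[0,0,0],[0,0,0],-1],[[0,0,0],[0,0,0],-1],[[0,0,0],[0,0,0],-1]]'
```

```text
clock: 30.05
tool_pos: [0.4927, -0.1482, 0.0845]
orientation: [-180.0, 0.1, -178.9]
force: [-0.6, 1.2, 7.7]
opening: 0.0158
gripper_force: 30.0
```

```bash
python3 -m crank '[[[0,0,0.02],[0,0,0],-1],[[0,0,0.045],[0,0,0],-1],[[0,0,0.045],[0,0,0],-1],[[0,0,0.045],[0,0,0],-1],[[0,0.01,0.035],[0,0,0],-1],[[0,0.03,0.02],[0,0,6.3],-1],[[0,0,0],[0,0,0],-1],[[0,0,0],[0,0,0],-1]]'
python3 - <<'E'
from plant import ctrl;from tgt import *
o=ctrl.get_obs();print(tcp("a7",.0835,.4918,.01,.15)-o["tool_pos"])
E
```

```text
clock: 30.85
tool_pos: [0.4917, -0.1077, 0.2936]
orientation: [180.0, 0.1, -172.6]
force: [0.3, 0.6, -0.9]
opening: 0.0155
gripper_force: 30.0
[-0.00958787  0.29634975 -0.0007697 ]
```

```bash
python3 -m crank '[[[-0.0013,0.0424,0],[0,0,0],-1],[[-0.0013,0.0424,0],[0,0,0],-1],[[-0.0013,0.0424,0],[0,0,0],-1],[[-0.0013,0.0424,0],[0,0,0],-1],[[-0.0012,0.0424,0],[-5.3,-0.68,0],-1],[[-0.0012,0.0424,0],[-5.3,-0.68,0],-1],[[-0.0012,0.0421,0],[-5.3,-0.68,0],-1],[[0,0,0],[0,0,0],-1],[[0,0,0],[0,0,0],-1],[[0,0,0],[0,0,0],-1],[[0,0,0],[0,0,0],-1]]'
python3 - <<'E'
from plant import ctrl;from tgt import *
o=ctrl.get_obs();print(rel("a7",o["tool_pos"],.0845,.4927))
for u in(.01,):print(tcp("a7",.0845,.4927,.007,u)-o["tool_pos"])
E
```

```text
clock: 31.95
tool_pos: [0.4832, 0.1868, 0.2932]
orientation: [-164.0, -0.0, -172.8]
force: [0.9, -0.1, -0.4]
opening: 0.0162
gripper_force: 30.0
[-1.000e-04  1.200e-02  1.488e-01]
[ 0.00431728 -0.03328492 -0.13474825]
```

```bash
python3 -m crank '[[[0.0009,-0.0066,-0.027],[0,0,0],-1],[[0.0009,-0.0066,-0.027],[0,0,0],-1],[[0.0009,-0.0066,-0.027],[0,0,0],-1],[[0.0009,-0.0066,-0.027],[0,0,0],-1],[[0.0003,-0.0034,-0.0134],[0,0,0],-1],[[0.0003,-0.0034,-0.0134],[0,0,0],-1],[[0,0,0],[0,0,0],-1],[[0,0,0],[0,0,0],-1],[[0,0,0],[0,0,0],-1]]'
python3 - <<'E'
from plant import ctrl;from tgt import *
o=ctrl.get_obs();print(rel("a7",o["tool_pos"],.0845,.4927),RS.T@o["force"])
E
```

```text
clock: 32.85
tool_pos: [0.4879, 0.155, 0.1594]
orientation: [-164.0, 0.1, -172.7]
force: [-0.6, 0.2, -1.4]
opening: 0.0157
gripper_force: 30.0
[0.0006 0.0059 0.0114] [-0.6203501   0.62275017 -1.30195781]
```

```bash
python3 -m crank '[[[0.0001,-0.0009,-0.003],[0,0,0],-1],[[0.0001,-0.0009,-0.003],[0,0,0],-1],[[0,-0.0006,-0.0022],[0,0,0],-1],[[0,-0.0005,-0.0017],[0,0,0],-1],[[0,0,0],[0,0,0],-1],[[0,0,0],[0,0,0],-1],[[0,0,0],[0,0,0],-1]]'
python3 - <<'E'
from plant import ctrl;from tgt import *
o=ctrl.get_obs();print(rel("a7",o["tool_pos"],.0845,.4927),RS.T@o["force"])
E
```

```text
clock: 33.55
tool_pos: [0.4875, 0.1523, 0.1485]
orientation: [-164.0, 0.0, -172.7]
force: [-0.5, 0.9, 0.4]
opening: 0.0158
gripper_force: 30.0
[-0.0002  0.0054  0.0002] [-0.36142826  0.82660489  0.62106516]
```

```bash
python3 -m crank '[[[-0.0002,0.0017,-0.0005],[0,0,0],-1],[[-0.0002,0.0017,-0.0005],[0,0,0],-1],[[-0.0002,0.0017,-0.0005],[0,0,0],-1],[[0,0,0],[0,0,0],-1],[[0,0,0],[0,0,0],-1],[[0,0,0],[0,0,0],-1]]'
python3 - <<'E'
from plant import ctrl;from tgt import *
o=ctrl.get_obs();print(rel("a7",o["tool_pos"],.0845,.4927),RS.T@o["force"])
E
```

```text
clock: 34.15
tool_pos: [0.4869, 0.1574, 0.147]
orientation: [-164.0, 0.0, -172.7]
force: [0.0, 0.4, 1.4]
opening: 0.0158
gripper_force: 30.0
[-0.0001  0.      0.0001] [0.10045286 0.01274758 1.4727414 ]
```

```bash
python3 -m crank '[[[-0.0001,0.0008,-0.0003],[0,0,0],-1],[[0,0,0],[0,0,0],-1],[[0,0,0],[0,0,0],-1],[[0,0,0],[0,0,0],-1]]'
python3 - <<'E'
from plant import ctrl;from tgt import *
o=ctrl.get_obs();print(rel("a7",o["tool_pos"],.0845,.4927),RS.T@o["force"])
E
```

```text
clock: 34.55
tool_pos: [0.4869, 0.1577, 0.1469]
orientation: [-163.9, 0.0, -172.7]
force: [0.9, -3.1, 5.5]
opening: 0.0158
gripper_force: 30.0
[-0.0001 -0.0003  0.0002] [ 0.48720955 -4.58065392  4.36000242]
```

Contact with the last partition. I'll release and retreat clear of the rack, then check.

```bash
python3 -m crank '[[[0,0,0],[0,0,0],-0.9],[[0,0,0],[0,0,0],-0.7],[[0,0,0],[0,0,0],-0.4],[[0,0,0],[0,0,0],-0.25],[[0,0,0],[0,0,0],-0.25],[[-0.0004,0.0027,0.0096],[0,0,0],-0.25],[[-0.0007,0.0055,0.0192],[0,0,0],-0.25],[[-0.0007,0.0055,0.0192],[0,0,0],-0.25],[[-0.0007,0.0055,0.0192],[0,0,0],-0.25],[[-0.0004,0.0028,0.0098],[0,0,0],-0.25]]'; python3 -m crank '[[[0,-0.02,0.03],[7.95,1.02,0],-0.1],[[0,-0.04,0.02],[7.95,1.02,0],-0.1],[[0,-0.045,0],[0,0,-6.3],-0.1],[[0,-0.045,0],[0,0,0],-0.1],[[0,-0.045,0],[0,0,0],-0.1],[[0,-0.045,0],[0,0,0],-0.1],[[0,-0.045,0],[0,0,0],-0.1],[[0,-0.03,0],[0,0,0],-0.1],[[0,0,0],[0,0,0],-0.1],[[0,0,0],[0,0,0],-0.1],[[0,0,0],[0,0,0],-0.1]]'
python3 - <<'E'
from plant import ctrl,imaging
import cv2,numpy as np
from h import cloud
from tgt import O,RS,B
p,d=imaging.snapshot("scene");q,d2=imaging.snapshot("side");cv2.imwrite("pics/p5.png",cv2.hconcat([cv2.resize(p[50:250,280:480],(400,400),interpolation=2),cv2.resize(q[60:260,200:400],(400,400),interpolation=2)]))
for nm,dd in(("scene",d),("side",d2)):
    S=((cloud(dd,imaging.camera_model(nm)).reshape(-1,3)[dd.ravel()>0])-O)@RS
    for n,(t,h,y,_) in B.items():
        k=(abs(S[:,2]-h)<.005)&(abs(S[:,1]-y+t/2)<.03)&(abs(S[:,0])<.08)
        if k.sum()>30:
            r=cv2.minAreaRect((S[k,:2]*1000).astype(np.float32));print(nm,n,np.round(r[0],1),np.round(r[1],1),round(r[2],1),"expect y",(y-t/2)*1000,"z",np.median(S[k,2]).round(4),h)
E
```

```text
clock: 35.55
tool_pos: [0.4844, 0.1812, 0.2258]
orientation: [-164.1, 0.1, -172.6]
force: [0.4, -0.0, -0.2]
opening: 0.0328
gripper_force: 0.0
clock: 36.65
tool_pos: [0.4838, -0.1344, 0.2736]
orientation: [180.0, -0.0, -179.0]
force: [0.3, -0.2, 0.4]
opening: 0.0394
gripper_force: 0.0
scene b6 [ -2.  -13.6] [ 28.7 127.4] 89.6 expect y -11.0 z 0.1748 0.176
scene a6 [ -0.8 -76.4] [107.5  25. ] 1.6 expect y -74.0 z 0.1471 0.148
scene b7 [  -1.  -138.7] [88.6 23. ] 0.6 expect y -137.0 z 0.1243 0.125
scene a7 [  -2.5 -201.8] [75.  19.5] 0.7 expect y -200.0 z 0.1041 0.105
```

View pics/p5.png

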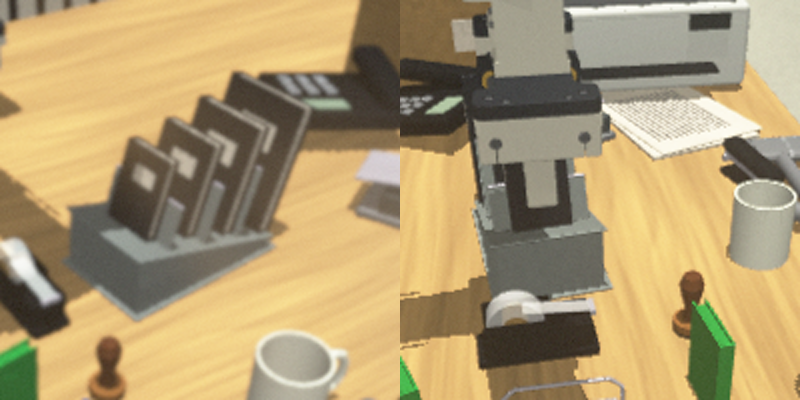

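All four books stand square and centred within about 2.5 mm, with their tops where flush contact predicts. The mug, tape and stamp are unmoved in the views, and the arm never went near the pen pot. Handing in now.

```bash
python3 -c "
from plant import close_job
print(close_job())"
```

```text
the job is handed in; nothing more can be done
None
```

All four books are filed by size in the rack, largest at the backstop, each lowered onto the shelf and slid flush and square against its face, and the job was handed in at about 37 s of the 112 s allowed.

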